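# Crack loose the nut on the brown sanding disc, whichever way it turns

## Task

The brown sanding disc has to be changed: loosen the brass bar nut that clamps it by an eighth to a quarter of a turn, then let go of it. The two stands hold spindles from the two ends of the buffer, so one nut has a left-hand thread and you cannot see which: try it one way, and if it stands solid, turn it the other way. Leave the nut on the grey disc tight.

Things in the scene. Friction and masses are not known exactly. Their poses are not given: they have to be found in the camera images.
- brown_stand: round dark cast foot, 120 mm across and 22 mm high, fixed to the worktop, with a brown-topped sanding disc on it (128 mm across, 12 thick, top 34 mm above the worktop). The other stand is alike, its disc grey with a blue edge. Origin: centre of the underside, on the worktop, straight below the stud's axis; z up
- nut_a_grip (a point): brass bar nut on the stud of either stand: grip bar 60 mm long, 14 thick, 32 tall, flat sides, 57 to 89 mm above the worktop, on a round collar 32 mm across; the stud ends 6 mm above the bar. Point: on the stud's axis, mid-bar, 73 mm above the worktop; x along the bar, y across it, z up, turning with the nut. One nut has a left-hand thread, the other an ordinary one; they look alike
- nut_b_grip (a point): the other brass bar nut on the stud of either stand: grip bar 60 mm long, 14 thick, 32 tall, flat sides, 57 to 89 mm above the worktop, on a round collar 32 mm across; the stud ends 6 mm above the bar. Point: on the stud's axis, mid-bar, 73 mm above the worktop; x along the bar, y across it, z up, turning with the nut. One nut has a left-hand thread, the other an ordinary one; they look alike
- nut_a (a joint): turn of the nut whose point is nut_a_grip, rad: 0 = tight, grows as it is loosened, whichever way its thread goes; stop at 2.4. Starts tight: turned the tightening way it stands solid against a hard stop at 0; the loosening way it turns with an even friction of about 0.12 N m, stays where it is left and does not rise
- nut_b (a joint): turn of the nut whose point is nut_b_grip, rad: 0 = tight, grows as it is loosened, whichever way its thread goes; stop at 2.4. Starts tight: turned the tightening way it stands solid against a hard stop at 0; the loosening way it turns with an even friction of about 0.12 N m, stays where it is left and does not rise

How it is judged:
At the end, for the whole second after the job is handed in: The nut on the brown disc stands 0.6 to 1.85 rad (about 34 to 106 degrees) from tight on its loosening side, at rest; the nut on the grey disc is within 0.17 rad (10 degrees) of tight (((horizontal distance between nut_a_grip and brown_stand below 0.03 m and value of joint nut_a between 0.6 and 1.85 rad and velocity of joint nut_a between -0.05 and 0.05 rad/s and value of joint nut_b below 0.17 rad) or (horizontal distance between nut_b_grip and brown_stand below 0.03 m and value of joint nut_b between 0.6 and 1.85 rad and velocity of joint nut_b between -0.05 and 0.05 rad/s and value of joint nut_a below 0.17 rad))); the robot touches nothing.
It fails at once if the nut on the grey disc was loosened (more than 10 degrees) ((not (horizontal distance between nut_a_grip and brown_stand below 0.03 m) and value of joint nut_a above 0.17 rad) or (not (horizontal distance between nut_b_grip and brown_stand below 0.03 m) and value of joint nut_b above 0.17 rad)).
It also fails if it takes over 38 s, if anything falls off the work surface, if the arm or the gripper's body presses on something with over 40 N, if the wrist force passes 120 N, or if a joint passes its speed limit or range.

## Robot

A 7-joint arm with a two-finger parallel gripper is mounted at the origin on a cart in front of the work surface, level with it; the furniture and walls round the work are solid. World frame = base frame: x ahead of the robot, y to its left, z up, the work surface at z = 0. Lengths are in m, angles in rad, forces in N, time in s.
With the tool pointing down it reaches from about 0.35 to 0.9 m from the base axis. Payload 8.1 kg.
Tool frame: the origin (TCP) lies midway between the tips of the shut fingers; the grasp point (between the pads) lies arm.grasp_offset behind it (arm.grasp_offset is the distance from the TCP to the grasp point, in m); z points along the fingers, y is the line along which they close (so a half turn about z gives the same grasp; the last joint's range is limited). The gripper opens to 92 mm and grips with 3 to 60 N. Pads are 19 mm wide; open, the fingers measure 130 mm over their backs; the gripper's body (75 mm by 190 mm) begins 47 mm behind the grasp point.
Start: joints at [-1.216, 0.434, 0.025, 1.573, -0.012, 1.134, -0.075], TCP at [0.276, 0.561, 0.227] pointing down, gripper open.
Joint ranges: [-2.62, 2.62], [-0.44, 2.09], [-1.27, 1.32], [0.08, 2.57], [-1.32, 4.46], [0.12, 2], [-2.74, 2.74]. Speed limits (rad/s): [2.22, 2.22, 3.01, 3.01, 3.14, 3.14, 3.14].

## Interface

Orientations are given as a rotation vector (axis times angle).
In Python, from cell import observe, imaging, arm gives the robot as it stands.
- The arm moves only by the tool apply_moves, never from a script. Its argument "commands" is a list of rows, each a list of 5 numbers: the opening in per cent of the stroke, from 0 (shut) to 100 (fully open), then the shift along the world's x, y, z in units of 0.06 m (1.0 is 0.06 m), then the turn about the world's z in units of 0.5 rad (1.0 is 0.5 rad). A call has 1 to 12 rows; each row shifts and turns the commanded pose from where the row before left it; what a row does not reach is not made up. A row lasts 1/8 s, in which the tool goes at most 62.5 mm and 10.7 degrees, less where a joint would pass 70% of its speed; a pose out of reach is approached as far as the arm can. A call with a number of a shift or a turn outside -1 to 1 is refused whole. A call with a gripper value outside its range is refused whole. The fingers move at their own pace and stop on an object; "newtons" is the grip in N (left out, the last holds). Time passes only in rows, so rows that do not move let the fingers close. It gives the time, the measured TCP pose, the force, the opening and the grip force at its end, in the units of the state.
- observe(): the state, without advancing time (a new reading comes with each control period).
- imaging.get_image(name): name is "scene" or "top" or "wrist"; returns (picture, depth): 384x512x3 uint8, red, green, blue; 384x512 float32, m along the optical axis (not along the pixel's ray), 0 where there is no reading.
- imaging.camera_params(name): a dict with "camera_matrix" (3x3 intrinsics, pixels), "origin" and "rotation" of the camera in the world; the wrist camera has in their place "tool_from_camera" (4x4, takes a point from camera to tool coordinates, whose origin is the TCP and whose axes are the flange's). Camera axes: x right, y up, looking along -z (the intrinsics and any distortion apply to the point x, -y, -z); pixel columns grow to the right and rows downward; lengths in m; the calibration is good to about 2 mm. A picture is of the moment at which its call begins: read the wrist's pose just before it. camera_params takes no time and is no camera call.
- arm.sign_off(): hands the job in; it is judged then, once.
The state is a dict: "clock": time; "joints": joint angles; "dq": joint speeds; "joint_efforts": joint torques, N m; "position": TCP position; "ee_rot": TCP orientation; "force": force on the tool from outside, world axes, zero at the start; "ft_torque": the same for the moment, N m; "width": opening from 0.0 (shut) to 1.0 (fully open); "gripper_force": force on a finger pad.
Only numpy, scipy, OpenCV 4.12 (cv2) and the standard library are available. Lean on these libraries where they do the work, as an engineer would, in place of code of your own. Each camera call takes 0.05 s, during which the arm holds its last target. There are 200 camera calls.

## Working session

There is one attempt and no reset: what is moved stays moved. The work goes in short steps, Python scripts to look and compute and a tool call to move; the robot and the scene stay as the last step left them, time stands still between calls to the robot, and variables do not carry over. Pictures are saved under pics/ and viewed, at most 10 in all, crops included, and the job is handed in when it is done.

Besides the shell and the picture viewer there is one more tool, called after "Emit:" as name(argument=value, ...), one argument or row to a line, values as JSON. apply_moves: Moves the arm, as the interface text tells. Its arguments: {"type":"object","properties":{"commands":{"type":"array"},"newtons":{"type":"number"}},"required":["commands"]}

```bash
mkdir -p pics; cat > h.py <<'E'
import numpy as np, cv2
from cell import observe, imaging, arm
def save(n,f):
    p,d=imaging.get_image(n); cv2.imwrite('pics/'+f,p[:,:,::-1]); return p,d
def world(n,u,v,d):
    c=imaging.camera_params(n);K=np.array(c['camera_matrix'])
    P=np.stack([(u-K[0,2])/K[0,0]*d,-(v-K[1,2])/K[1,1]*d,-d],-1)
    return P@np.array(c['rotation']).T+np.array(c['origin'])
E
python3 - <<'E'
from h import *
s=observe();print({k:np.round(v,3) for k,v in s.items()},arm.grasp_offset)
a=[]
for n in('scene','top'):
    p,d=save(n,n+'0.png');np.savez(n+'0.npz',p=p,d=d);a.append(p)
    print(n,{k:np.round(v,3) for k,v in imaging.camera_params(n).items()} )
print(imaging.camera_params('wrist'))
im=np.vstack(a)[:,:,::-1];cv2.imwrite('pics/both.png',cv2.resize(np.hstack(a)[:,:,::-1],(800,300)))
E
```

```text
{'clock': np.float64(0.0), 'joints': array([-1.216,  0.435,  0.025,  1.574, -0.012,  1.134, -0.075]), 'dq': array([-0.   ,  0.001, -0.   , -0.001, -0.   ,  0.002, -0.   ]), 'joint_efforts': array([ 1.0000e-03, -6.6786e+01,  9.8500e-01, -3.1445e+01, -6.0000e-02,
        4.3000e-02,  0.0000e+00]), 'position': array([0.276, 0.56 , 0.226]), 'ee_rot': array([-7.130e-01, -3.059e+00,  2.000e-03]), 'force': array([0.136, 0.014, 0.294]), 'ft_torque': array([ 0.046, -0.041,  0.016]), 'gripper_force': np.float64(0.0), 'width': np.float64(1.001)} 0.0188
scene {'camera_matrix': array([[383.515,   0.   , 260.566],
       [  0.   , 383.515, 190.76 ],
       [  0.   ,   0.   ,   1.   ]]), 'origin': array([ 0.137, -0.546,  0.65 ]), 'rotation': array([ 0.834, -0.253, -0.587])}
top {'camera_matrix': array([[421.537,   0.   , 256.209],
       [  0.   , 421.537, 188.386],
       [  0.   ,   0.   ,   1.   ]]), 'origin': array([0.321, 0.   , 0.943]), 'rotation': array([ 0.16 , -0.161, -1.584])}
{'camera_matrix': array([[272.92429364,   0.        , 253.75435774],
       [  0.        , 272.92429364, 192.84111521],
       [  0.        ,   0.        ,   1.        ]]), 'tool_from_camera': array([[-2.34495139e-04,  9.62211524e-01,  2.72303008e-01,
         7.29774062e-02],
       [ 9.99999966e-01,  1.93487678e-04,  1.77445919e-04,
         2.14047541e-04],
       [ 1.18053231e-04,  2.72303040e-01, -9.62211536e-01,
        -1.58779006e-01],
       [ 0.00000000e+00,  0.00000000e+00,  0.00000000e+00,
         1.00000000e+00]])}
```

View pics/top0.png

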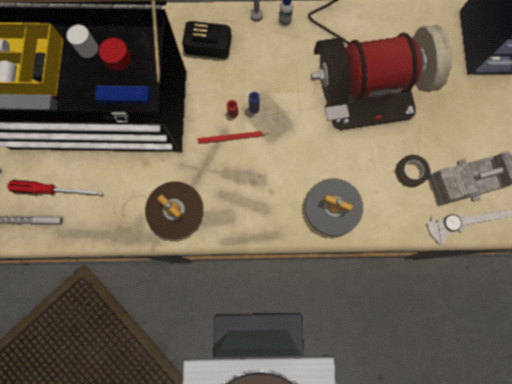

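View pics/scene0.png

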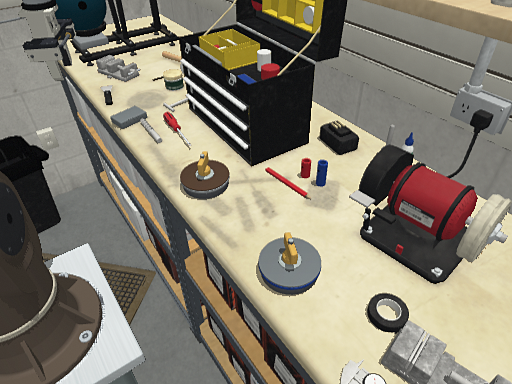

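The top view shows the brown disc at about (174,209) with its brass bar at (171,206). The grey disc is at (333,208) with its bar at (338,202). The scene view shows the brown nut at (205,165) and the grey nut at (290,250).

```bash
cat >> h.py <<'E'
from scipy.spatial.transform import Rotation as R
def rot(r):
    r=np.array(r); return R.from_rotvec(r).as_matrix() if r.size==3 else r
def cam(n,s=None):
    c=imaging.camera_params(n);K=np.array(c['camera_matrix'])
    if n=='wrist':
        T=np.array(c['tool_from_camera']);M=rot(s['ee_rot'])
        return K,M@T[:3,:3],M@T[:3,3]+np.array(s['position'])
    return K,rot(c['rotation']),np.array(c['origin'])
def pts(C,u,v,d):
    K,Rm,o=C
    P=np.stack([(u-K[0,2])/K[0,0]*d,-(v-K[1,2])/K[1,1]*d,-d],-1)
    return P@Rm.T+o
def plane(C,u,v,z):
    r=pts(C,u,v,np.ones_like(u,dtype=float))-C[2]
    return C[2]+r*((z-C[2][2])/r[...,2])[...,None]
def brass(p):
    h=cv2.cvtColor(p,cv2.COLOR_RGB2HSV)
    return (h[...,0]>11)&(h[...,0]<26)&(h[...,1]>135)&(h[...,2]>90)
def axis(Q):
    (c,wh,a)=cv2.minAreaRect((Q[:,:2]*1000).astype(np.float32))
    if wh[0]<wh[1]: a+=90;wh=wh[::-1]
    return np.round(c,1),np.round(wh,1),(a+90)%180-90
E
python3 - <<'E'
from h import *
for n,boxes in(('top',[(135,175,210,245),(300,175,370,240)]),('scene',[(175,140,235,205),(250,220,330,300)])):
    z=np.load(n+'0.npz');C=cam(n);m=brass(z['p'])
    for x0,y0,x1,y1 in boxes:
        k=np.zeros_like(m);k[y0:y1,x0:x1]=m[y0:y1,x0:x1]
        v,u=np.nonzero(k);P=pts(C,u,v,z['d'][v,u])
        t=P[:,2]>np.percentile(P[:,2],95)-.01
        print(n,len(u),'z pct',np.percentile(P[:,2],[5,50,95]).round(3),'all',axis(P),'top',t.sum(),axis(P[t]),P[t].mean(0).round(3), 'plane.089',axis(plane(C,u[t],v[t],.089)))
        # disc: depth between .025 and .04 
        V,U=np.mgrid[y0-40:y1+40,x0-40:x1+40];Q=pts(C,U,V,z['d'][V,U]).reshape(-1,3)
        Q=Q[(Q[:,2]>.027)&(Q[:,2]<.042)];
        (c,r)=cv2.minEnclosingCircle((Q[:,:2]*1000).astype(np.float32));print('  disc',np.round(c),r,np.median(Q[:,2]))
E
```

```text
top 215 z pct [0.035 0.086 0.089] all (array([404.7, 111.2]), array([276.5,  27.1]), 47.558143615722656) top 151 (array([401. , 102.9]), array([259.7,  15.2]), 48.9263916015625) [0.463 0.175 0.098] plane.089 (array([465.4, 177.1]), array([59.7, 12.9]), 44.82398223876953)
  disc [520. 177.] 116.47701263427734 0.03434491483026725
top 195 z pct [0.054 0.085 0.089] all (array([ 463. , -168.8]), array([57.3, 21.1]), 65.41389465332031) top 146 (array([ 466.7, -170.5]), array([57.3, 12.9]), 65.5160140991211) [ 0.466 -0.17   0.086] plane.089 (array([ 465.5, -169.6]), array([57.3, 13.8]), 65.40170288085938)
  disc [ 467. -171.] 64.16720581054688 0.034075177966302106
scene 202 z pct [0.044 0.073 0.089] all (array([ 299.7, -169.3]), array([820.4,  28.3]), 64.66752624511719) top 77 (array([ 299.7, -169.3]), array([820.4,  27.8]), 64.7032470703125) [0.456 0.162 0.093] plane.089 (array([455.7, 160.9]), array([81.7, 27.2]), 64.13538360595703)
  disc [465. 265.] 384.25714111328125 0.0350538157677826
scene 305 z pct [0.048 0.078 0.089] all (array([ 462.8, -171.9]), array([56.6, 27. ]), 80.51248168945312) top 148 (array([ 464. , -172.4]), array([57. , 13.6]), 66.80567169189453) [ 0.461 -0.176  0.086] plane.089 (array([ 461.2, -175. ]), array([60.6, 14.4]), 65.07450866699219)
  disc [532. -46.] 206.07850646972656 0.03489671615103174
```

Emit:
apply_moves(
  commands=[
    [100,0.286,-0.582,0,-0.346],
    [100,0.286,-0.582,0,-0.346],
    [100,0.286,-0.582,0,-0.346],
    [100,0.286,-0.582,0,-0.346],
    [100,0.286,-0.582,0,-0.346],
    [100,0.286,-0.582,0,-0.346],
    [100,0.286,-0.582,0,-0.346],
    [100,0.286,-0.582,0,-0.346],
    [100,0.286,-0.582,0,-0.346],
    [100,0.286,-0.582,0,-0.346],
    [100,0.286,-0.582,0,-0.346],
    [100,0,0,0,0],
  ],
  newtons=30,
)

```text
clock: 1.6
position: [0.466, 0.1734, 0.2268]
ee_rot: [2.908, 1.185, -0.0]
force: [-0.3, 0.6, 0.0]
width: 1.0
gripper_force: 0.0
```

```bash
cat > look.py <<'E'
import sys
from h import *
f=sys.argv[1]
s=observe();C=cam('wrist',s);p,d=save('wrist',f)
yv=rot(s['ee_rot'])[:,1]
print('t',s['clock'],'pos',np.round(s['position'],4),'yaw_y',np.degrees(np.arctan2(yv[1],yv[0])).round(1),'q',np.round(s['joints'],2),'F',np.round(s['force'],1),'M',np.round(s['ft_torque'],2))
m=brass(p).astype(np.uint8)
V,U=np.mgrid[:384,:512];P=pts(C,U,V,d)
n,l,st,ce=cv2.connectedComponentsWithStats(m)
for i in range(1,n):
    if st[i,4]<150: continue
    k=l==i; Q=P[k];Q=Q[d[k]>0]
    if not len(Q): continue
    t=(Q[:,2]>.08)&(Q[:,2]<.093);print(st[i],'z',np.percentile(Q[:,2],[5,50,95]).round(4),t.sum(),axis(Q[t]) if t.sum()>20 else '')
k=(P[...,2]>.031)&(P[...,2]<.037)&(d>0)
c,r=cv2.minEnclosingCircle((P[k][:,:2]*1000).astype(np.float32)) if k.sum() else (0,0);print('disc',c,r)
E
python3 look.py w1.png
```

```text
t 1.6 pos [0.466  0.1734 0.2268] yaw_y -45.7 q [-0.91  0.24  0.55  1.91 -0.14  1.03 -1.1 ] F [-0.3  0.6  0. ] M [-0.02  0.11  0.06]
[239 151  24  53 577] z [0.0546 0.0868 0.0886] 436 (array([467.5, 180.2]), array([58.5, 13.6]), 44.402095794677734)
disc (564.4757080078125, 112.50650787353516) 181.92161560058594
```

View pics/w1.png

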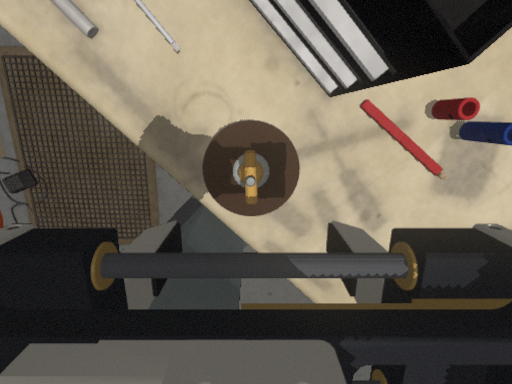

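The wrist view shows the bar at (251,178) standing across the closing line, on the brown disc. Its position agrees with the top view to within 3 mm, and its top height is 0.0886 m. Next I go lower and check again.

Emit:
apply_moves(
  commands=[
    [100,0,0.09,-0.5,0],
    [100,0,0,-0.5,0],
    [100,0,0,-0.4,0],
    [100,0,0,0,0],
  ],
)

```text
clock: 2.15
position: [0.4632, 0.1825, 0.1413]
ee_rot: [2.903, 1.2, -0.006]
force: [-0.8, -0.1, -0.1]
width: 1.0
gripper_force: 0.0
```

```bash
python3 look.py w2.png
```

```text
t 2.15 pos [0.4632 0.1825 0.1413] yaw_y -45.1 q [-0.88  0.35  0.51  2.01 -0.23  0.84 -1.03] F [-0.8 -0.1 -0.1] M [-0.07  0.16 -0.01]
[244 168  31  41 836] z [0.0535 0.0862 0.0884] 537 (array([477.1, 190.4]), array([30.6, 13.8]), 46.981082916259766)
[252 212  17  28 324] z [0.0853 0.0873 0.0885] 319 (array([455.5, 167.6]), array([24.3, 12.7]), 45.49746322631836)
disc (508.0384826660156, 177.0428009033203) 104.14012908935547
```

View pics/w2.png

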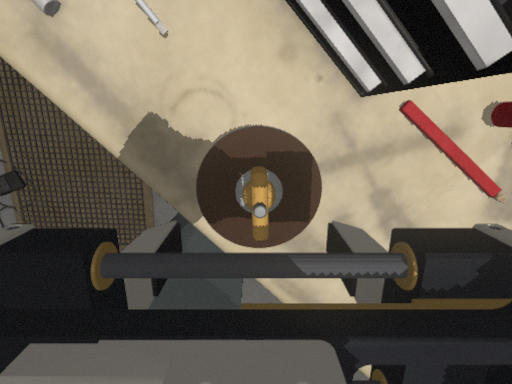

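The bar is at (260,205) in the wrist view, with the stud end at (260,211). Its centre comes out at about (0.467, 0.180). I'll let the arm settle before correcting.

Emit:
apply_moves(
  commands=[
    [100,0,0,0,0],
    [100,0,0,0,0],
    [100,0,0,0,0],
  ],
)

```text
clock: 2.58
position: [0.4653, 0.1821, 0.1433]
ee_rot: [-2.905, -1.196, -0.002]
force: [0.3, -0.6, 0.3]
width: 1.001
gripper_force: 0.0
```

Emit:
apply_moves(
  commands=[
    [100,0.035,-0.035,-0.35,0],
    [100,0,0,-0.35,0],
    [100,0,0,-0.3,0],
    [100,0,0,-0.2,0],
    [100,0,0,-0.09,0],
    [100,0,0,0,0],
    [100,0,0,0,0],
  ],
)

```text
clock: 3.45
position: [0.4675, 0.1799, 0.0658]
ee_rot: [-2.905, -1.195, -0.001]
force: [0.2, 0.5, 1.1]
width: 0.997
gripper_force: 0.0
```

```bash
python3 look.py w3.png
```

```text
t 3.45 pos [0.4675 0.1799 0.0658] yaw_y -45.3 q [-0.81  0.47  0.45  2.08 -0.32  0.66 -0.94] F [0.2 0.5 1.1] M [-0.06  0.08 -0.03]
[ 232  191   44   61 1783] z [0.053  0.0863 0.0883] 1170 (array([477.3, 190.4]), array([30.4, 14. ]), 46.7843132019043)
[243 279  24  19 394] z [0.0858 0.0874 0.0885] 393 (array([451.9, 163.3]), array([13.6, 13.4]), 48.671512603759766)
disc (516.8126831054688, 175.68124389648438) 112.61891174316406
```

View pics/w3.png

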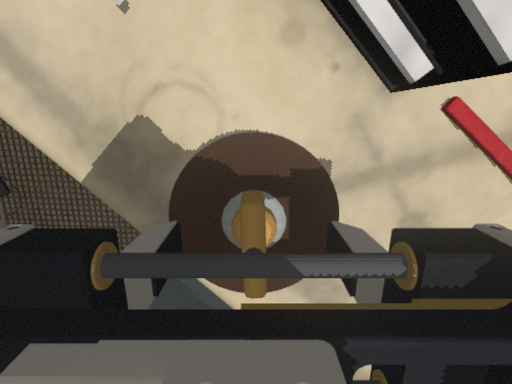

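The bar sits midway between the fingers (column 254), so I close on it.

Emit:
apply_moves(
  commands=[
    [0,0,0,0,0],
    [0,0,0,0,0],
    [0,0,0,0,0],
    [0,0,0,0,0],
    [0,0,0,0,0],
    [0,0,0,0,0],
  ],
  newtons=30,
)

```text
clock: 4.25
position: [0.4671, 0.1798, 0.0653]
ee_rot: [2.905, 1.195, -0.0]
force: [-0.8, 0.0, -0.2]
width: 0.395
gripper_force: 0.0
```

Emit:
apply_moves(
  commands=[
    [0,0,0,0,0],
    [0,0,0,0,0],
    [0,0,0,0,0],
    [0,0,0,0,0],
  ],
)

```text
clock: 4.75
position: [0.4671, 0.1798, 0.0653]
ee_rot: [2.905, 1.196, -0.0]
force: [0.2, 0.1, 1.3]
width: 0.152
gripper_force: 29.9
```

Emit:
apply_moves(
  commands=[
    [0,0,0,0,0.1],
    [0,0,0,0,0.1],
    [0,0,0,0,0.1],
    [0,0,0,0,0],
  ],
)

```text
clock: 5.25
position: [0.4671, 0.1799, 0.0653]
ee_rot: [-2.808, -1.409, -0.0]
force: [-1.0, -0.1, 0.1]
width: 0.154
gripper_force: 29.8
```

```bash
python3 look.py w4.png
```

```text
t 5.25 pos [0.4671 0.1799 0.0653] yaw_y -36.7 q [-0.78  0.46  0.4   2.07 -0.29  0.66 -0.82] F [-1.  -0.1  0.1] M [0.01 0.16 0.07]
[ 233  191   43   61 1453] z [0.0533 0.0868 0.0884] 1175 (array([475.8, 192. ]), array([30.2, 13.6]), 53.90350341796875)
[243 279  23  19 395] z [0.0856 0.0874 0.0884] 394 (array([454.1, 161.7]), array([14.3, 13. ]), 53.3658561706543)
[103 304  51   5 158] z [0.1579 0.1591 0.1605] 0 
disc (521.1500854492188, 185.3878936767578) 110.96590423583984
```

The nut followed the gripper counter-clockwise (bar from about 45° to 54°) with a low moment, so this is the loosening direction.

Emit:
apply_moves(
  commands=[
    [0,0,0,0,0.2],
    [0,0,0,0,0.2],
    [0,0,0,0,0.2],
    [0,0,0,0,0.2],
    [0,0,0,0,0.2],
    [0,0,0,0,0.2],
    [0,0,0,0,0.2],
    [0,0,0,0,0.2],
    [0,0,0,0,0.2],
    [0,0,0,0,0.2],
    [0,0,0,0,0.1],
    [0,0,0,0,0],
  ],
)

```text
clock: 6.8
position: [0.4662, 0.18, 0.0653]
ee_rot: [-1.723, -2.625, 0.001]
force: [-4.4, 0.5, 5.2]
width: 0.153
gripper_force: 29.8
```

```bash
python3 look.py w5.png
```

```text
t 6.8 pos [0.4662 0.18   0.0653] yaw_y 23.4 q [-0.56  0.44  0.11  2.06 -0.08  0.65  0.01] F [-4.4  0.5  5.2] M [0.19 1.01 0.1 ]
[ 233  190   43   62 1460] z [0.0534 0.0868 0.0884] 1175 (array([460.2, 193.4]), array([30.1, 13.8]), -65.93951034545898)
[242 279  24  19 399] z [0.0853 0.0873 0.0884] 398 (array([475.7, 158.8]), array([14.3, 13.5]), -65.73891830444336)
disc (524.4083862304688, 207.22283935546875) 127.20742797851562
```

The bar has turned about 69° (1.2 rad). Now I open and rise.

Emit:
apply_moves(
  commands=[
    [100,0,0,0,0],
    [100,0,0,0,0],
    [100,0,0,0,0],
    [100,0,0,0,0],
    [100,0,0,0,0],
    [100,0,0,0,0],
    [100,0,0,0.2,0],
    [100,0,0,0.4,0],
    [100,0,0,0.6,0],
    [100,0,0,0.8,0],
    [100,0,0,0.6,0],
    [100,0,0,0,0],
  ],
)

```text
clock: 8.35
position: [0.4687, 0.1805, 0.2249]
ee_rot: [1.721, 2.624, 0.009]
force: [0.9, 0.5, 0.4]
width: 0.999
gripper_force: 0.0
```

```bash
python3 look.py w6.png
```

```text
t 8.35 pos [0.4687 0.1805 0.2249] yaw_y 23.5 q [-0.59  0.23  0.14  1.88 -0.04  1.02 -0.02] F [0.9 0.5 0.4] M [-0.06  0.01 -0.05]
[240 155  23  32 405] z [0.0534 0.0856 0.0883] 236 (array([459.9, 193.4]), array([29.4, 13.4]), -66.43734550476074)
[245 189  12  20 191] z [0.0853 0.0873 0.0885] 190 (array([473.7, 162.9]), array([22.7, 12.6]), -66.39114379882812)
disc (525.4417724609375, 291.10986328125) 189.4953155517578
```

View pics/w6.png

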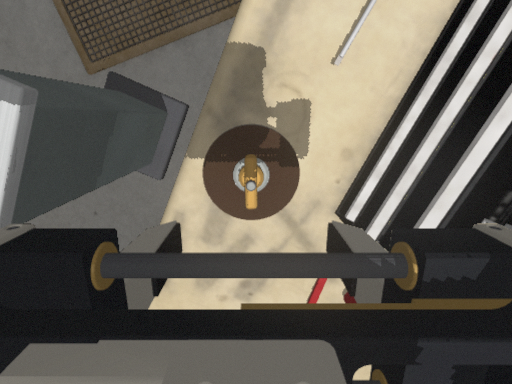

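The nut at (251,180) stayed at about 114°, which is 69° from tight. The gripper is clear of it and touches nothing, so I hand the job in.

```bash
python3 -c "
from cell import arm
print(arm.sign_off())"
```

```text
the job is handed in; nothing more can be done
None
```

I loosened the brown disc's nut about 69° (1.2 rad) counter-clockwise and let go of it; the grey nut was never touched, and the job was handed in at about 8.4 s (no verdict was returned).

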